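# Rock the angle gauge on the crowned stud to its red tab

### The job

Pick the blue angle gauge up off the joist offcut by its black grip and set it level on the rounded crown of the stud block, the middle of its foot on the crown and its foot square across it. Then rock it on the crown until the swinging pointer settles on the red tab of the dial, and finish holding it there in the gripper, still resting on the crown without leaning hard on it, so that the cutting line can be drawn along its foot. Leave the pens, their tray and the small pine block where they are.

Things in the scene. Friction and masses are not known exactly. Their poses are not given: they have to be found in the camera images.
- gauge: Angle gauge, about 0.3 to 0.5 kg, 192 mm tall, upright on the offcut. Origin: centre of its foot's underside; z up, x out of the white dial face (towards world +x), y along the foot. Foot: aluminium bar 44 (x) by 140 (y) by 12 mm. Blue dial plate: radius 62, 14 mm thick, centre at z 74 mm. Grip: black block 20 mm thick (x), 36 wide (y), z 136 to 192 mm.
- grip (a point): Middle of the gauge's black grip, 168 mm above the underside of its foot; good TCP point for pinching the 20 mm thickness (along the gauge's x) from above. Firm grip (30 N or so) keeps the gauge from pivoting between the pads.
- pointer (a joint): Black pointer, a pendulum on the dial's centre that hangs plumb once settled (period about 0.4 s, still after 1 to 2 s). Rad, relative to the gauge: 0 with the gauge upright, else the gauge's tilt about its own +x axis (positive: +y end of the foot up). Nothing can touch or block it.
- tab (a joint): Red tab, 10 mm wide, on the dial's lower rim (radius 45 to 57 mm); preset 0.20 to 0.34 rad, fixed during the job. Zero and sign as for the pointer: equal values mean the pointer is on the tab's middle, so tilt the gauge about its +x by this value. Seen facing the dial, the tab is left of the lowest point and the gauge must turn anticlockwise.
- pointer_tip (a point): Tip of the pointer, 50 mm from the dial centre.
- tab_tip (a point): Middle of the red tab, 50 mm from the dial centre.
- stud: Brown wooden stud block on a plywood board (140 by 190 by 15 mm) fixed to the bench; rigid. Origin: centre of the board's underside on the bench, z up. Block 60 (x) by 80 mm (y); its top is a rounded crown, a cylinder of radius 40 mm with its axis along the stud's x, so a foot laid along the stud's y rocks on it.
- crown (a point): Highest line of the crown, its middle, marked by a thin dark line along the stud's x: 90 mm above the bench.
- crown_axis (a point): Middle of the crown cylinder's axis, inside the block, 50 mm above the bench, 40 mm under the crown top. The axis runs along the stud's x.
- offcut: Pale joist offcut lying loose on the bench, 100 (x) by 200 (y) by 45 mm high, 0.6 kg; the gauge starts standing on it. Origin: centre of its underside.
- pen_tray: Bystander: black tray of coloured marker pens, 130 by 130 by 25 mm. Origin: centre of its underside.
- pen: Bystander: loose black marker pen with orange cap, 110 mm long along its x, 15 mm thick. Origin: under its middle.
- pine_end: Bystander: small pine block 60 by 45 by 25 mm. Origin: centre of its underside.
Mind the look-alikes: they are no part of the job. Leave any purple or turquoise look-alike of the offcut alone.

How it is judged:
By the outcome, as a careful person would: the job done as asked, in the order asked, and still so for the second after the job is handed in, while the arm keeps its last pose, push and grip.
It also fails if it takes over 58 s, if anything falls off the work surface, if the arm or the gripper's body presses on something with over 40 N, if the wrist force passes 120 N, or if a joint passes its speed limit or range.

### The arm

A 6-joint arm with a two-finger parallel gripper is mounted at the origin on the work surface. World frame = base frame: x ahead of the robot, y to its left, z up, the work surface at z = 0. Lengths are in m, angles in rad, forces in N, time in s.
With the tool pointing down it reaches from about 0.4 to 0.825 m from the base axis. Payload 7 kg.
Tool frame: the origin (TCP) lies between the finger pads, 19 mm behind the fingertips; this is the grasp point; z points along the fingers, y is the line along which they close (so a half turn about z gives the same grasp; the last joint's range is limited). The gripper opens to 88 mm and grips with 3 to 60 N. Pads are 19 mm wide; open, the fingers measure 130 mm over their backs; the gripper's body (78 mm by 193 mm) begins 47 mm behind the grasp point.
Start: joints at [-0.949, 0.359, 0.012, 0, -1.224, -0.288], TCP at [0.221, -0.638, 0.245] pointing down, gripper open.
Joint ranges: [-3.07, 3.07], [-1.43, 2.12], [-1.02, 1.25], [-3.03, 1.67], [-3.05, -0], [-3.03, 3.03]. Speed limits (rad/s): [2.39, 2.39, 3.01, 3.14, 3.14, 3.14].

### API

Orientations are given as a rotation vector (axis times angle).
In Python, from cell import robot gives the robot as it stands. The module is installed in compiled form; this text tells all that it offers.
- The arm moves only by the tool drive_tool, never from a script. Its argument "steps" is a list of rows, each an object of numbers: "x", "y", "z": the shift along the tool's x, y, z normalised to -1 to 1, where 1 is 40 mm; "rx", "ry", "rz": the turn, a rotation vector about the tool's x, y, z normalised to -1 to 1, where 1 is 0.08 rad; "grip": the closure, from -1 (fully open) to 1 (shut). A call has 1 to 10 rows; each row shifts and turns the commanded pose from where the row before left it, along the tool's axes as they then stand; what a row does not reach is not made up. A row lasts 1/12 s, in which the tool goes at most 41.7 mm and 7.16 degrees, less where a joint would pass 70% of its speed; a pose out of reach is approached as far as the arm can. A call with a number of a shift or a turn outside -1 to 1 is refused whole. A call with a gripper value outside its range is refused whole. The fingers move at their own pace and stop on an object; "newtons" is the grip in N (left out, the last holds). Time passes only in rows, so rows that do not move let the fingers close. It gives the time, the measured TCP pose, the force, the opening and the grip force at its end, in the units of the state.
- robot.observe(): the state, without advancing time (a new reading comes with each control period).
- robot.read_camera(name): name is "scene" or "top" or "wrist"; returns a dict with "pixels" (384x512x3 uint8, red, green, blue), "fovy" (degrees; the focal length in pixels is half the picture's height over the tangent of half this angle, whatever the lens; pixels are square), "cx", "cy" (the principal point, pixels), "view" (4x4, takes a point from world to camera coordinates); the wrist camera has in their place "T_tool_cam" (4x4, takes a point from camera to tool coordinates, whose origin is the TCP and whose axes are the flange's). Camera axes: x right, y down, z forward; pixel columns grow to the right and rows downward; lengths in m; the calibration is good to about 2 mm. A picture is of the moment at which its call begins: read the wrist's pose just before it. There is no depth.
- robot.finish_job(): hands the job in; it is judged then, once.
The state is a dict: "t": time; "joint_positions": joint angles; "dq": joint speeds; "effort": joint torques, N m; "tcp_pos": TCP position; "ee_rot": TCP orientation; "force": force on the tool from outside, world axes, zero at the start; "torque": the same for the moment, N m; "finger_gap": opening from 0.0 (shut) to 1.0 (fully open); "finger_force": force on a finger pad.
Only numpy, scipy, OpenCV 4.12 (cv2) and the standard library are available. Lean on these libraries where they do the work, as an engineer would, in place of code of your own. Each camera call takes 0.05 s, during which the arm holds its last target. There are 200 camera calls.

## Working session

There is one attempt and no reset: what is moved stays moved. The work goes in short steps, Python scripts to look and compute and a tool call to move; the robot and the scene stay as the last step left them, time stands still between calls to the robot, and variables do not carry over. Pictures are saved under pics/ and viewed, at most 10 in all, crops included, and the job is handed in when it is done.

Besides the shell and the picture viewer there is one more tool, called after "Call:" as name([rows], argument=value, ...), one row to a line, values as JSON. drive_tool: Moves the arm, as the interface text tells. Scaled input: -1 to 1 covers 40 mm each way for a shift and 0.08 rad each way for a turn. Its arguments: {"type":"object","properties":{"steps":{"type":"array"},"newtons":{"type":"number"}},"required":["steps"]}

```bash
mkdir -p pics; cat > h.py <<'E'
import numpy as np, cv2
from scipy.spatial.transform import Rotation as R
from cell import robot
def cam(n):
    s=robot.observe(); c=robot.read_camera(n); c['f']=192/np.tan(np.radians(c['fovy'])/2)
    if n=='wrist':
        T=np.eye(4);T[:3,:3]=R.from_rotvec(s['ee_rot']).as_matrix();T[:3,3]=s['tcp_pos']
        c['view']=np.linalg.inv(T@c['T_tool_cam'])
    return c
def save(c,name): cv2.imwrite('pics/'+name,c['pixels'][:,:,::-1])
def at(c,u,v,z=None,x=None):
    W=np.linalg.inv(c['view']); d=W[:3,:3]@[(u-c['cx'])/c['f'],(v-c['cy'])/c['f'],1]; o=W[:3,3]
    k=(z-o[2])/d[2] if z is not None else (x-o[0])/d[0]
    return o+k*d
def pix(c,p):
    q=c['view'][:3,:3]@p+c['view'][:3,3]; return c['cx']+c['f']*q[0]/q[2], c['cy']+c['f']*q[1]/q[2]
E
python3 - <<'E'
from h import *
import pickle
a=cam('scene');b=cam('top')
pickle.dump((a,b),open('c0.pkl','wb'))
for c in(a,b): print(c['fovy'],c['cx'],c['cy'],np.linalg.inv(c['view']).round(3).tolist())
save(a,'s0.png');save(b,'t0.png')
s=robot.observe();print({k:np.round(v,3).tolist() for k,v in s.items()})
E
```

```text
43.36484180144595 251.6655939546266 189.81129622307898 [[-0.902, 0.211, -0.377, 0.97], [0.431, 0.488, -0.759, 0.871], [0.024, -0.847, -0.531, 0.745], [0.0, 0.0, 0.0, 1.0]]
53.923610450387166 262.4358723737593 191.11876240661232 [[-0.0, -0.985, 0.173, 0.369], [-1.0, 0.004, 0.019, 0.002], [-0.019, -0.173, -0.985, 1.118], [0.0, 0.0, 0.0, 1.0]]
{'t': 0.1, 'joint_positions': [-0.949, 0.359, 0.011, -0.0, -1.224, -0.288], 'dq': [0.001, -0.001, 0.002, 0.002, -0.001, -0.001], 'effort': [0.0, -58.416, 29.375, 7.015, 0.01, -0.0], 'tcp_pos': [0.221, -0.637, 0.245], 'ee_rot': [0.522, -3.098, -0.002], 'force': [0.083, 0.341, -0.325], 'torque': [0.033, 0.006, 0.022], 'finger_force': 0.0, 'finger_gap': 1.002}
```

View pics/s0.png

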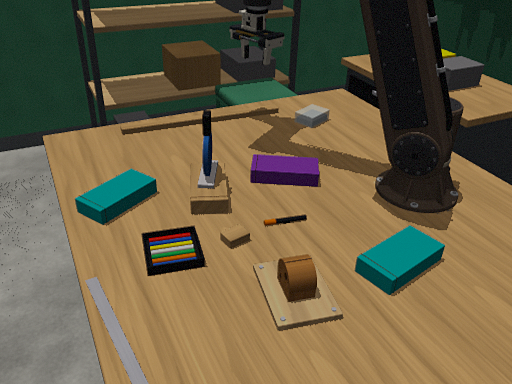

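View pics/t0.png

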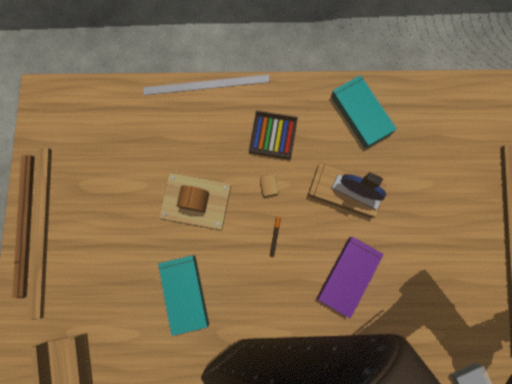

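The scene view shows the gauge on the offcut at about (207,165) and the stud at (297,290). In the top view the gauge's foot is near (358,189) and its grip near (373,181). The stud board is around (196,201), with the pine block (269,185), pen (275,237) and tray (273,135) between them. I'll enlarge those parts.

```bash
python3 - <<'E'
from h import *
import pickle
a,b=pickle.load(open('c0.pkl','rb'))
def crop(c,u,v,w,h,k):return cv2.resize(c['pixels'][v:v+h,u:u+w,::-1],None,fx=k,fy=k,interpolation=cv2.INTER_CUBIC)
A=crop(b,305,155,80,60,5);B=crop(b,155,170,80,60,5);C=crop(a,170,105,80,60*1+0,5);D=crop(a,250,250,80,60,5)
C=crop(a,165,105,80,60,5)
C=cv2.resize(a['pixels'][105:219,150:302,::-1],(400,300),interpolation=cv2.INTER_CUBIC)
D=cv2.resize(a['pixels'][240:330,240:360,::-1],(400,300),interpolation=cv2.INTER_CUBIC)
cv2.imwrite('pics/z1.png',np.vstack([np.hstack([A,B]),np.hstack([C,D])]))
E
```

```text
(no output)
```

View pics/z1.png

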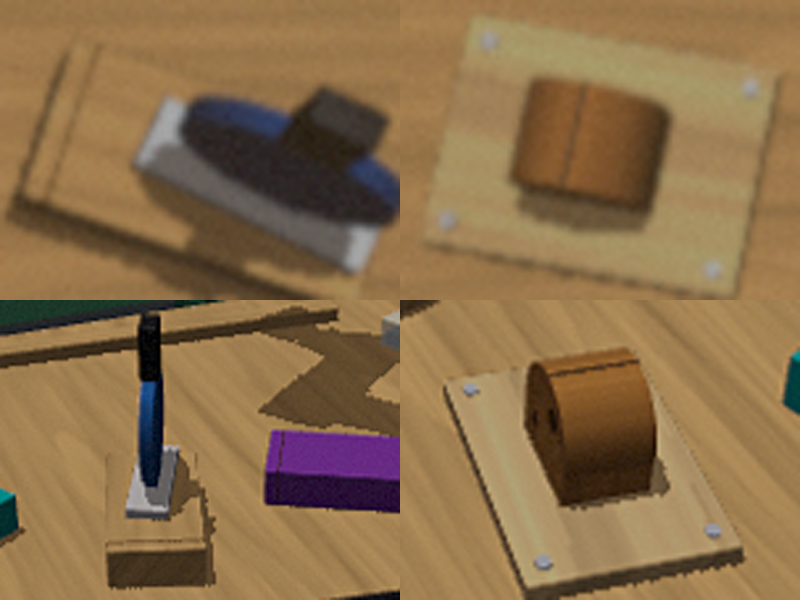

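The zoom shows:
- **Foot:** its left end and its near long edge are visible in the top view, and its near end is visible in the scene view.
- **Stud:** all four board corners and the dark crown line are visible in both views.

Next I turn these into poses and check them against the known sizes.

```bash
python3 - <<'E'
from h import *
import pickle
a,b=pickle.load(open('c0.pkl','rb'))
ta=lambda X,Y:((X+.5)/5-.5+305,(Y+.5)/5-.5+155)
tb=lambda X,Y:((X-400+.5)/5-.5+155,(Y+.5)/5-.5+170)
sc=lambda X,Y:((X+.5)/2.6316-.5+150,(Y-300+.5)/2.6316-.5+105)
sd=lambda X,Y:((X-400+.5)/3.3333-.5+240,(Y-300+.5)/3.3333-.5+240)
P=lambda n,p:print(n,np.round(p*1000,1))
bc=[at(b,*tb(*p),z=.015) for p in[(478,15),(778,75),(738,297),(425,243)]]
for p in bc:P('board top',p)
print([np.linalg.norm(bc[i]-bc[i-1]).round(4) for i in range(4)]);P('ctr',np.mean(bc,0))
bs=[at(a,*sd(*p),z=.015) for p in[(444,383),(742,550),(527,590)]]
for p in bs:P('board scene',p)
P('ctr',(bs[0]+bs[1])/2)
for n,c,f,pts in(('top',b,tb,[(583,83),(567,190)]),('scene',a,sd,[(553,374),(638,361)])):
    q=[at(c,*f(*p),z=.09) for p in pts];P('crown '+n,np.array(q));P('mid',np.mean(q,0));print(np.degrees(np.arctan2(*(q[0]-q[1])[[1,0]])))
ft=[at(b,*ta(*p),z=.057) for p in[(170,97),(135,163),(355,273)]]
for p in ft:P('foot',p)
d=ft[1]-ft[2];print('len',np.linalg.norm(d),np.linalg.norm(ft[0]-ft[1]),'yaw',np.degrees(np.arctan2(-d[0],d[1])));P('ctr',(ft[0]+ft[2])/2)
fs=[at(a,*sc(*p),z=.057) for p in[(126,513),(165,515)]]
for p in fs:P('foot scene +y end',p)
gt=[at(b,*ta(*p),z=.237) for p in[(322,88),(388,121)]]
for p in gt:P('griptop far',p)
E
```

```text
board top [620.3 300.3  15. ]
board top [582.8 118.9  15. ]
board top [450.8 140.5  15. ]
board top [482.9 325.9  15. ]
[np.float64(0.1398), np.float64(0.1852), np.float64(0.1338), np.float64(0.1882)]
ctr [534.2 221.4  15. ]
board scene [588.3 118.3  15. ]
board scene [489.  330.4  15. ]
board scene [623.3 304.2  15. ]
ctr [538.6 224.4  15. ]
crown top [[564.2 219.6  90. ]
 [504.2 226.5  90. ]]
mid [534.2 223.1  90. ]
-6.579177108279902
crown scene [[562.  215.6  90. ]
 [507.  226.4  90. ]]
mid [534.5 221.   90. ]
-11.177880028250227
foot [ 604.3 -196.4   57. ]
foot [ 565.9 -175.1   57. ]
foot [ 502.4 -296.5   57. ]
len 0.1369891881509632 0.04387118628564206 yaw -27.60400568773009
ctr [ 553.4 -246.4   57. ]
foot scene +y end [ 607.3 -190.    57. ]
foot scene +y end [ 572.  -170.5   57. ]
griptop far [ 568.4 -235.   237. ]
griptop far [ 552.3 -265.3  237. ]
```

```bash
cat >> h.py <<'E'
def go(p,yawy,tilt=0):
    """units from here to TCP p with tool y at angle yawy (deg), then gauge tilt (rad about gauge +x = -tool y)"""
    s=robot.observe(); M=R.from_rotvec(s['ee_rot']); a=np.radians(yawy); y=np.array([np.cos(a),np.sin(a),0]); z=np.array([0,0,-1.])
    T=R.from_matrix(np.c_[np.cross(y,z),y,z])*R.from_rotvec([0,-tilt,0])
    print('shift units',(M.inv().apply(np.array(p)-s['tcp_pos'])/.04).round(3),'turn units',((M.inv()*T).as_rotvec()/.08).round(3),
     't',round(s['t'],2),'tcp',s['tcp_pos'].round(4),'F',s['force'].round(2),'M',s['torque'].round(2),'q',s['joint_positions'].round(2))
E
```

Call:
drive_tool([
  {"z":-0.7,"grip":-1},
  {"z":-0.7,"grip":-1},
  {"x":-0.7,"y":0.41,"grip":-1},
  {"x":-0.7,"y":0.41,"grip":-1},
  {"x":-0.7,"y":0.41,"grip":-1},
  {"x":-0.7,"y":0.41,"grip":-1},
  {"x":-0.7,"y":0.41,"grip":-1},
  {"x":-0.7,"y":0.41,"grip":-1},
  {"x":-0.7,"y":0.41,"grip":-1},
  {"x":-0.7,"y":0.41,"grip":-1},
], newtons=30)

```text
invalid input
```

Call:
drive_tool([
  {"rz":-0.9,"grip":-1},
  {"rz":-0.9,"grip":-1},
  {"rz":-0.9,"grip":-1},
  {"rz":-0.9,"grip":-1},
  {"rz":-0.9,"grip":-1},
  {"rz":-0.9,"grip":-1},
  {"rz":-0.9,"grip":-1},
  {"rz":-0.9,"grip":-1},
  {"rz":-0.9,"grip":-1},
  {"rz":-0.9,"grip":-1},
])

```text
invalid input
```

```bash
python3 - <<'E'
from h import *
go([.553,-.245,.30],152.3)
E
```

```text
shift units [-11.055   6.552  -1.379] turn units [ 1.80e-02  5.00e-03 -9.42e+00] t 0.1 tcp [ 0.221  -0.6374  0.2445] F [ 0.08  0.34 -0.32] M [0.03 0.01 0.02] q [-0.95  0.36  0.01 -0.   -1.22 -0.29]
```

Both calls were refused as invalid. Perhaps every row needs all its keys, so I'll try full rows.

Call:
drive_tool([
  {"x":0,"y":0,"z":-0.7,"rx":0,"ry":0,"rz":0,"grip":-1},
  {"x":0,"y":0,"z":-0.7,"rx":0,"ry":0,"rz":0,"grip":-1},
], newtons=30)

```text
t: 0.27
tcp_pos: [0.2206, -0.6366, 0.2995]
ee_rot: [0.521, -3.096, -0.008]
force: [0.5, -1.4, 1.1]
finger_gap: 1.001
finger_force: 0.0
```

Call:
drive_tool([
  {"x":-0.7,"y":0.41,"z":0,"rx":0,"ry":0,"rz":0,"grip":-1},
  {"x":-0.7,"y":0.41,"z":0,"rx":0,"ry":0,"rz":0,"grip":-1},
  {"x":-0.7,"y":0.41,"z":0,"rx":0,"ry":0,"rz":0,"grip":-1},
  {"x":-0.7,"y":0.41,"z":0,"rx":0,"ry":0,"rz":0,"grip":-1},
  {"x":-0.7,"y":0.41,"z":0,"rx":0,"ry":0,"rz":0,"grip":-1},
  {"x":-0.7,"y":0.41,"z":0,"rx":0,"ry":0,"rz":0,"grip":-1},
  {"x":-0.7,"y":0.41,"z":0,"rx":0,"ry":0,"rz":0,"grip":-1},
  {"x":-0.7,"y":0.41,"z":0,"rx":0,"ry":0,"rz":0,"grip":-1},
  {"x":-0.7,"y":0.41,"z":0,"rx":0,"ry":0,"rz":0,"grip":-1},
  {"x":-0.7,"y":0.41,"z":0,"rx":0,"ry":0,"rz":0,"grip":-1},
])

```text
t: 1.1
tcp_pos: [0.4326, -0.3895, 0.3011]
ee_rot: [0.522, -3.098, -0.001]
force: [1.0, -1.5, 0.4]
finger_gap: 0.999
finger_force: 0.0
```

Call:
drive_tool([
  {"x":0,"y":0,"z":0,"rx":0,"ry":0,"rz":-0.94,"grip":-1},
  {"x":0,"y":0,"z":0,"rx":0,"ry":0,"rz":-0.94,"grip":-1},
  {"x":0,"y":0,"z":0,"rx":0,"ry":0,"rz":-0.94,"grip":-1},
  {"x":0,"y":0,"z":0,"rx":0,"ry":0,"rz":-0.94,"grip":-1},
  {"x":0,"y":0,"z":0,"rx":0,"ry":0,"rz":-0.94,"grip":-1},
  {"x":0,"y":0,"z":0,"rx":0,"ry":0,"rz":-0.94,"grip":-1},
  {"x":0,"y":0,"z":0,"rx":0,"ry":0,"rz":-0.94,"grip":-1},
  {"x":0,"y":0,"z":0,"rx":0,"ry":0,"rz":-0.94,"grip":-1},
  {"x":0,"y":0,"z":0,"rx":0,"ry":0,"rz":-0.94,"grip":-1},
  {"x":0,"y":0,"z":0,"rx":0,"ry":0,"rz":-0.94,"grip":-1},
])

```text
t: 1.93
tcp_pos: [0.4317, -0.3909, 0.3009]
ee_rot: [1.628, -2.687, -0.001]
force: [-0.1, -1.0, 0.1]
finger_gap: 1.004
finger_force: 0.0
```

```bash
python3 - <<'E'
from h import *
go([.553,-.245,.30],152.3)
E
```

```text
shift units [-4.636 -0.999  0.024] turn units [0.01  0.002 0.027] t 1.93 tcp [ 0.4317 -0.3909  0.3009] F [-0.1  -1.01  0.12] M [0.03 0.09 0.04] q [-0.4   0.18 -0.11 -0.   -1.29 -0.08]
```

Call:
drive_tool([
  {"x":-0.66,"y":-0.143,"z":0,"rx":0,"ry":0,"rz":0,"grip":-1},
  {"x":-0.66,"y":-0.143,"z":0,"rx":0,"ry":0,"rz":0,"grip":-1},
  {"x":-0.66,"y":-0.143,"z":0,"rx":0,"ry":0,"rz":0,"grip":-1},
  {"x":-0.66,"y":-0.143,"z":0,"rx":0,"ry":0,"rz":0,"grip":-1},
  {"x":-0.66,"y":-0.143,"z":0,"rx":0,"ry":0,"rz":0,"grip":-1},
  {"x":-0.66,"y":-0.143,"z":0,"rx":0,"ry":0,"rz":0,"grip":-1},
  {"x":-0.66,"y":-0.143,"z":0,"rx":0,"ry":0,"rz":0,"grip":-1},
  {"x":0,"y":0,"z":0,"rx":0,"ry":0,"rz":0,"grip":-1},
  {"x":0,"y":0,"z":0,"rx":0,"ry":0,"rz":0,"grip":-1},
])

```text
t: 2.68
tcp_pos: [0.5541, -0.245, 0.3006]
ee_rot: [1.625, -2.687, -0.001]
force: [-0.3, 0.2, 0.1]
finger_gap: 1.0
finger_force: 0.0
```

```bash
python3 - <<'E'
from h import *
go([.553,-.245,.30],152.3)
c=cam('wrist');save(c,'w1.png')
import pickle;pickle.dump(c,open('c1.pkl','wb'))
print(c['T_tool_cam'].round(3).tolist(),c['fovy'])
s=robot.observe()
# predicted grip top corners
x=np.array([np.cos(np.radians(-27.7)),np.sin(np.radians(-27.7)),0]);y=np.array([-x[1],x[0],0])
for i,j in((1,1),(1,-1),(-1,-1),(-1,1)): print(np.round(pix(c,np.array([.553,-.245,.237])+i*.01*x+j*.018*y),1))
print('tcp pix',pix(c,s['tcp_pos']))
E
```

```text
shift units [0.013 0.024 0.015] turn units [ 0.015 -0.004  0.007] t 2.68 tcp [ 0.5541 -0.245   0.3006] F [-0.25  0.19  0.08] M [-0.    0.08  0.02] q [-0.09  0.22 -0.06 -0.   -1.3  -0.39]
[[0.001, -0.968, -0.252, 0.067], [1.0, 0.0, 0.001, -0.001], [-0.001, -0.252, 0.968, -0.138], [0.0, 0.0, 0.0, 1.0]] 65.90619858421475
[248.6 230.2]
[248.1 182.3]
[276.7 182.4]
[275.9 230.2]
tcp pix (np.float64(262.2158439929821), np.float64(245.27073828316762))
```

View pics/w1.png

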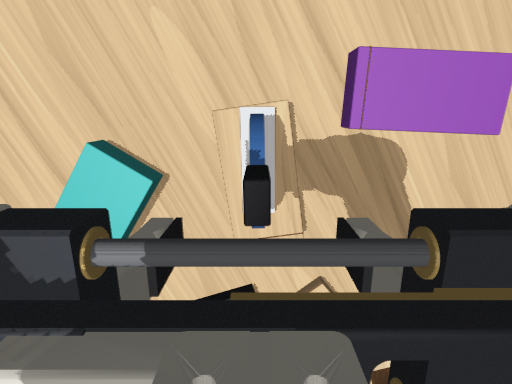

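The grip's top face spans about (245,178) to (270,226), a few pixels left of and above the prediction. The foot spans columns 240–275 and the fingers are symmetric about column 260. I'll measure the edges precisely.

```bash
python3 - <<'E'
from h import *
import pickle
c=pickle.load(open('c1.pkl','rb'));g=c['pixels'].astype(int)
m=(g.sum(2)<110)
for r in(185,195,205,215,222): 
    k=np.where(m[r,225:300])[0]+225; print(r,k.min(),k.max(),g[r,k.min()-1:k.min()+2].sum(1),g[r,k.max():k.max()+3].sum(1))
for col in(252,258,263): print(col,[(r,int(g[r,col].sum())) for r in range(160,232,2)])
# white foot edges
for r in(112,125,140,155,200,208): print(r,[(k,int(g[r,k].sum())) for k in range(234,282,2)])
E
```

```text
185 243 269 [631  60  96] [ 70 225 482]
195 244 269 [220  87 118] [ 70 231 479]
205 244 269 [423  73 105] [ 57 211 463]
215 244 269 [431  81  96] [ 73 250 518]
222 244 269 [511  58  98] [ 79 250 519]
252 [(160, 217), (162, 223), (164, 208), (166, 52), (168, 42), (170, 34), (172, 41), (174, 45), (176, 35), (178, 41), (180, 83), (182, 122), (184, 122), (186, 120), (188, 121), (190, 122), (192, 119), (194, 113), (196, 120), (198, 122), (200, 118), (202, 109), (204, 114), (206, 109), (208, 113), (210, 117), (212, 117), (214, 117), (216, 109), (218, 104), (220, 103), (222, 111), (224, 108), (226, 197), (228, 418), (230, 552)]
258 [(160, 218), (162, 220), (164, 198), (166, 40), (168, 51), (170, 48), (172, 34), (174, 26), (176, 55), (178, 35), (180, 75), (182, 119), (184, 123), (186, 117), (188, 123), (190, 117), (192, 110), (194, 115), (196, 117), (198, 111), (200, 112), (202, 110), (204, 110), (206, 109), (208, 110), (210, 104), (212, 104), (214, 109), (216, 102), (218, 103), (220, 97), (222, 100), (224, 99), (226, 223), (228, 454), (230, 561)]
263 [(160, 217), (162, 214), (164, 188), (16
[... 1432 characters left out ...]
(262, 333), (264, 368), (266, 477), (268, 490), (270, 488), (272, 484), (274, 462), (276, 365), (278, 370), (280, 367)]
200 [(234, 564), (236, 559), (238, 559), (240, 568), (242, 508), (244, 81), (246, 126), (248, 113), (250, 121), (252, 118), (254, 116), (256, 109), (258, 112), (260, 118), (262, 108), (264, 112), (266, 107), (268, 98), (270, 224), (272, 480), (274, 473), (276, 375), (278, 371), (280, 371)]
208 [(234, 575), (236, 555), (238, 552), (240, 559), (242, 482), (244, 84), (246, 115), (248, 118), (250, 111), (252, 113), (254, 118), (256, 110), (258, 110), (260, 103), (262, 102), (264, 108), (266, 97), (268, 96), (270, 254), (272, 496), (274, 613), (276, 415), (278, 571), (280, 567)]
```

Call:
drive_tool([
  {"x":0.03,"y":-0.07,"z":0,"rx":0,"ry":0,"rz":0,"grip":-1},
  {"x":0,"y":0,"z":0.44,"rx":0,"ry":0,"rz":0,"grip":-1},
  {"x":0,"y":0,"z":0.44,"rx":0,"ry":0,"rz":0,"grip":-1},
  {"x":0,"y":0,"z":0.44,"rx":0,"ry":0,"rz":0,"grip":-1},
  {"x":0,"y":0,"z":0.44,"rx":0,"ry":0,"rz":0,"grip":-1},
  {"x":0,"y":0,"z":0.43,"rx":0,"ry":0,"rz":0,"grip":-1},
  {"x":0,"y":0,"z":0,"rx":0,"ry":0,"rz":0,"grip":-1},
  {"x":0,"y":0,"z":0,"rx":0,"ry":0,"rz":0,"grip":-1},
])

```text
t: 3.4
tcp_pos: [0.5546, -0.2495, 0.2134]
ee_rot: [1.621, -2.689, -0.001]
force: [-0.1, 0.5, 0.5]
finger_gap: 0.999
finger_force: 0.0
```

Call:
drive_tool([
  {"x":0,"y":0,"z":0,"rx":0,"ry":0,"rz":0,"grip":0.3},
  {"x":0,"y":0,"z":0,"rx":0,"ry":0,"rz":0,"grip":0.4},
  {"x":0,"y":0,"z":0,"rx":0,"ry":0,"rz":0,"grip":0.5},
  {"x":0,"y":0,"z":0,"rx":0,"ry":0,"rz":0,"grip":0.6},
  {"x":0,"y":0,"z":0,"rx":0,"ry":0,"rz":0,"grip":0.8},
  {"x":0,"y":0,"z":0,"rx":0,"ry":0,"rz":0,"grip":1},
  {"x":0,"y":0,"z":0,"rx":0,"ry":0,"rz":0,"grip":1},
  {"x":0,"y":0,"z":0,"rx":0,"ry":0,"rz":0,"grip":1},
], newtons=35)

```text
t: 4.07
tcp_pos: [0.5555, -0.2485, 0.2138]
ee_rot: [-1.623, 2.69, -0.0]
force: [1.4, 0.2, 0.3]
finger_gap: 0.453
finger_force: 0.0
```

Call:
drive_tool([
  {"x":0,"y":0,"z":0,"rx":0,"ry":0,"rz":0,"grip":1},
  {"x":0,"y":0,"z":0,"rx":0,"ry":0,"rz":0,"grip":1},
  {"x":0,"y":0,"z":0,"rx":0,"ry":0,"rz":0,"grip":1},
  {"x":0,"y":0,"z":0,"rx":0,"ry":0,"rz":0,"grip":1},
  {"x":0,"y":0,"z":0,"rx":0,"ry":0,"rz":0,"grip":1},
  {"x":0,"y":0,"z":0,"rx":0,"ry":0,"rz":0,"grip":1},
])

```text
t: 4.57
tcp_pos: [0.5554, -0.2485, 0.2137]
ee_rot: [1.623, -2.69, -0.0]
force: [0.0, 0.3, -0.7]
finger_gap: 0.23
finger_force: 34.9
```

```bash
python3 - <<'E'
from h import *
s=robot.observe();print(s['finger_gap'],s['finger_force']);go([.534,.222,.30],169.4)
E
```

```text
0.2304393270833619 34.91240680217743
shift units [-10.157   5.957  -2.157] turn units [ 2.00e-03  0.00e+00 -3.75e+00] t 4.57 tcp [ 0.5554 -0.2485  0.2137] F [ 0.01  0.33 -0.66] M [0.05 0.04 0.06] q [-0.1   0.27 -0.19 -0.   -1.11 -0.38]
```

Gripped: 0.23 × 88 mm is about 20 mm, at 35 N. Lifting.

Call:
drive_tool([
  {"x":0,"y":0,"z":-0.1,"rx":0,"ry":0,"rz":0,"grip":1},
  {"x":0,"y":0,"z":-0.2,"rx":0,"ry":0,"rz":0,"grip":1},
  {"x":0,"y":0,"z":-0.3,"rx":0,"ry":0,"rz":0,"grip":1},
  {"x":0,"y":0,"z":-0.4,"rx":0,"ry":0,"rz":0,"grip":1},
  {"x":0,"y":0,"z":-0.4,"rx":0,"ry":0,"rz":0,"grip":1},
  {"x":0,"y":0,"z":-0.4,"rx":0,"ry":0,"rz":0,"grip":1},
  {"x":0,"y":0,"z":-0.3,"rx":0,"ry":0,"rz":0,"grip":1},
  {"x":0,"y":0,"z":-0.2,"rx":0,"ry":0,"rz":0,"grip":1},
  {"x":0,"y":0,"z":-0.1,"rx":0,"ry":0,"rz":0,"grip":1},
  {"x":0,"y":0,"z":0,"rx":0,"ry":0,"rz":0,"grip":1},
])

```text
t: 5.4
tcp_pos: [0.5556, -0.2486, 0.3106]
ee_rot: [-1.622, 2.689, -0.001]
force: [-0.4, -0.5, -3.3]
finger_gap: 0.228
finger_force: 34.9
```

Call:
drive_tool([
  {"x":-0.2,"y":0.12,"z":0,"rx":0,"ry":0,"rz":0,"grip":1},
  {"x":-0.4,"y":0.24,"z":0,"rx":0,"ry":0,"rz":0,"grip":1},
  {"x":-0.6,"y":0.35,"z":0,"rx":0,"ry":0,"rz":0,"grip":1},
  {"x":-0.6,"y":0.35,"z":0,"rx":0,"ry":0,"rz":0,"grip":1},
  {"x":-0.6,"y":0.35,"z":0,"rx":0,"ry":0,"rz":0,"grip":1},
  {"x":-0.6,"y":0.35,"z":0,"rx":0,"ry":0,"rz":0,"grip":1},
  {"x":-0.6,"y":0.35,"z":0,"rx":0,"ry":0,"rz":0,"grip":1},
  {"x":-0.6,"y":0.35,"z":0,"rx":0,"ry":0,"rz":0,"grip":1},
  {"x":-0.6,"y":0.35,"z":0,"rx":0,"ry":0,"rz":0,"grip":1},
  {"x":-0.6,"y":0.35,"z":0,"rx":0,"ry":0,"rz":0,"grip":1},
])

```text
t: 6.23
tcp_pos: [0.5433, 0.0031, 0.3088]
ee_rot: [1.622, -2.689, -0.001]
force: [1.3, -0.1, -2.6]
finger_gap: 0.226
finger_force: 34.9
```

Call:
drive_tool([
  {"x":-0.6,"y":0.35,"z":0,"rx":0,"ry":0,"rz":0,"grip":1},
  {"x":-0.6,"y":0.35,"z":0,"rx":0,"ry":0,"rz":0,"grip":1},
  {"x":-0.6,"y":0.35,"z":0,"rx":0,"ry":0,"rz":0,"grip":1},
  {"x":-0.6,"y":0.35,"z":0,"rx":0,"ry":0,"rz":0,"grip":1},
  {"x":-0.6,"y":0.35,"z":0,"rx":0,"ry":0,"rz":0,"grip":1},
  {"x":-0.6,"y":0.35,"z":0,"rx":0,"ry":0,"rz":0,"grip":1},
  {"x":-0.6,"y":0.35,"z":0,"rx":0,"ry":0,"rz":0,"grip":1},
  {"x":-0.4,"y":0.23,"z":0,"rx":0,"ry":0,"rz":0,"grip":1},
  {"x":-0.2,"y":0.12,"z":0,"rx":0,"ry":0,"rz":0,"grip":1},
  {"x":0,"y":0,"z":0,"rx":0,"ry":0,"rz":0,"grip":1},
])

```text
t: 7.07
tcp_pos: [0.534, 0.2254, 0.3085]
ee_rot: [1.625, -2.687, -0.0]
force: [0.0, -1.9, -3.6]
finger_gap: 0.226
finger_force: 34.9
```

Call:
drive_tool([
  {"x":0,"y":0,"z":0,"rx":0,"ry":0,"rz":-0.3,"grip":1},
  {"x":0,"y":0,"z":0,"rx":0,"ry":0,"rz":-0.5,"grip":1},
  {"x":0,"y":0,"z":0,"rx":0,"ry":0,"rz":-0.6,"grip":1},
  {"x":0,"y":0,"z":0,"rx":0,"ry":0,"rz":-0.6,"grip":1},
  {"x":0,"y":0,"z":0,"rx":0,"ry":0,"rz":-0.6,"grip":1},
  {"x":0,"y":0,"z":0,"rx":0,"ry":0,"rz":-0.6,"grip":1},
  {"x":0,"y":0,"z":0,"rx":0,"ry":0,"rz":-0.4,"grip":1},
  {"x":0,"y":0,"z":0,"rx":0,"ry":0,"rz":-0.15,"grip":1},
  {"x":0,"y":0,"z":0,"rx":0,"ry":0,"rz":0,"grip":1},
  {"x":0,"y":0,"z":0,"rx":0,"ry":0,"rz":0,"grip":1},
])

```text
t: 7.9
tcp_pos: [0.5347, 0.2228, 0.3097]
ee_rot: [2.005, -2.418, -0.0]
force: [-0.0, -1.0, -3.5]
finger_gap: 0.227
finger_force: 34.9
```

```bash
python3 - <<'E'
from h import *
import pickle
s=robot.observe();print(s['finger_gap'],s['finger_force']);go([.534,.222,.30],169.4)
cs=[cam(n) for n in('scene','top','wrist')];pickle.dump(cs,open('c2.pkl','wb'))
a,b,w=[c['pixels'][:,:,::-1] for c in cs]
z=lambda i,u,v,W,H:cv2.resize(i[v:v+H,u:u+W],(400,300),interpolation=cv2.INTER_CUBIC)
cv2.imwrite('pics/z2.png',np.vstack([np.hstack([z(a,230,190,160,120),z(b,145,150,120,90)]),np.hstack([z(w,0,0,512,384),z(w,150,60,200,150)])]))
E
```

```text
0.22679694503817466 34.91105318069458
shift units [0.024 0.013 0.243] turn units [ 0.002 -0.002 -0.015] t 7.9 tcp [0.5347 0.2228 0.3097] F [-0.01 -1.04 -3.54] M [ 0.01  0.11 -0.08] q [ 0.73  0.17 -0.1  -0.   -1.3  -0.92]
```

View pics/z2.png

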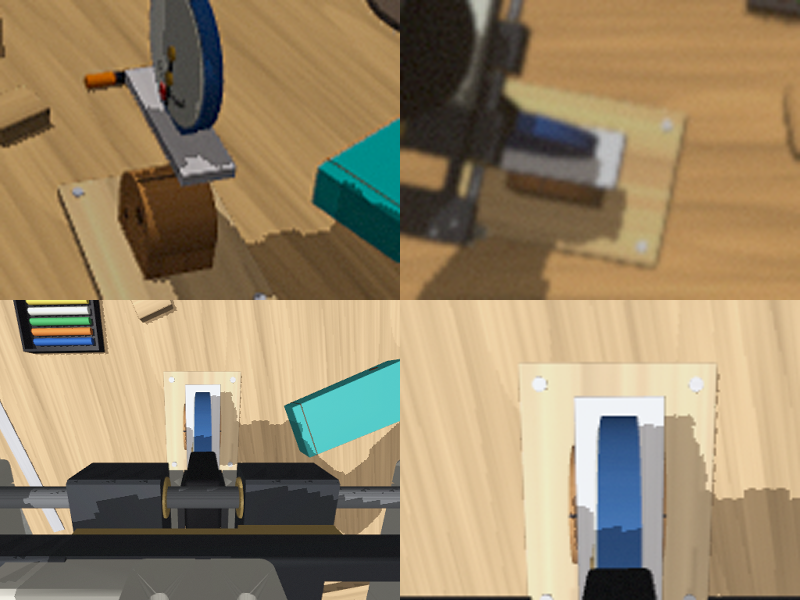

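The four panels show:
- **Scene:** the gauge hangs straight above the crown, and the red tab is visible.
- **Top:** the gripper hides the grip.
- **Wrist and its crop:** the foot's -y end has corners near (574,397) and (664,397) in the crop. The board edges are at about x = 520 and 720, and the crown line peeks out on both sides of the foot at about y = 515.

I'll enlarge the wrist view to get precise edges.

```bash
python3 - <<'E'
from h import *
import pickle
a,b,c=pickle.load(open('c2.pkl','rb'))
w=c['pixels'][:,:,::-1]
cv2.imwrite('pics/z3.png',cv2.resize(w[85:205,205:325],(600,600),interpolation=cv2.INTER_CUBIC))
E
```

```text
(no output)
```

View pics/z3.png

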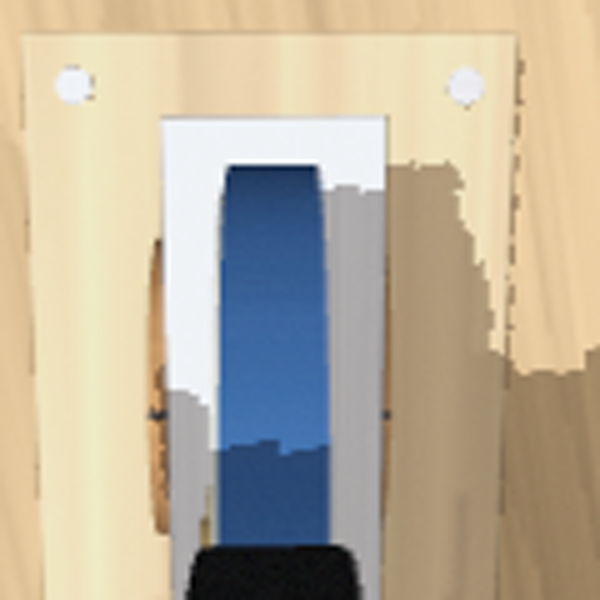

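```bash
python3 - <<'E'
from h import *
import pickle
c=pickle.load(open('c2.pkl','rb'))[2]; s=robot.observe()
M=R.from_rotvec(s['ee_rot'])
f=lambda X,Y:((X+.5)/5-.5+205,(Y+.5)/5-.5+85)
G=lambda p:np.array([-1,-1,-1])*M.inv().apply(p-s['tcp_pos'])[[1,0,2]]*1000  # gauge axes, from TCP, mm
for n,X,Y,z in[('foot +x-y',161,118,.1537),('foot -x-y',388,118,.1537),('foot +x low',172,580,.1537),('foot -x low',380.5,580,.1537),
 ('board +x',22,35,.015),('board -x',516,35,.015),('board +x low',41,580,.015),('board -x low',496,580,.015),
 ('crown line',153,414,.09),('crown line -x',387,414,.09),('crown +x edge',148,414,.09)]:
    p=at(c,*f(X,Y),z=z);print(n,G(p).round(1),(p*1000).round(1))
E
```

```text
foot +x-y [  23.   -70.1 -156.1] [544.4 150.1 153.7]
foot -x-y [ -20.6  -70.1 -156.1] [501.6 158.2 153.7]
foot +x low [  22.5   22.5 -156. ] [561.  241.2 153.7]
foot -x low [ -20.8   22.5 -156. ] [518.4 249.2 153.7]
board +x [  71.4  -93.7 -294.7] [587.6 118.   15. ]
board -x [ -66.2  -93.8 -294.8] [452.3 143.3  15. ]
board +x low [  72.3   64.8 -294.7] [617.8 273.6  15. ]
board -x low [ -66.7   64.8 -294.7] [481.1 299.3  15. ]
crown line [  30.9   -0.6 -219.7] [565. 217.  90.]
crown line -x [ -26.5   -0.6 -219.7] [508.6 227.5  90. ]
crown +x edge [  32.2   -0.6 -219.7] [566.2 216.7  90. ]
```

The foot measures 43.5 mm wide (true 44), and the yaw agrees with the board to about 0.1°. The crown centre is about +1.2 mm in gauge x and -0.5 mm in gauge y from the foot's middle. Before placing, I'll turn the dial to face the scene camera and read the tab.

Call:
drive_tool([
  {"x":0.01,"y":-0.03,"z":-0.2,"rx":0,"ry":0,"rz":-0.5,"grip":1},
  {"x":0,"y":0,"z":0,"rx":0,"ry":0,"rz":-1,"grip":1},
  {"x":0,"y":0,"z":0,"rx":0,"ry":0,"rz":-1,"grip":1},
  {"x":0,"y":0,"z":0,"rx":0,"ry":0,"rz":-1,"grip":1},
  {"x":0,"y":0,"z":0,"rx":0,"ry":0,"rz":-1,"grip":1},
  {"x":0,"y":0,"z":0,"rx":0,"ry":0,"rz":-1,"grip":1},
  {"x":0,"y":0,"z":0,"rx":0,"ry":0,"rz":-1,"grip":1},
  {"x":0,"y":0,"z":0,"rx":0,"ry":0,"rz":-1,"grip":1},
  {"x":0,"y":0,"z":0,"rx":0,"ry":0,"rz":-1,"grip":1},
  {"x":0,"y":0,"z":0,"rx":0,"ry":0,"rz":-1,"grip":1},
])

```text
t: 8.88
tcp_pos: [0.5358, 0.2229, 0.3177]
ee_rot: [2.763, -1.495, -0.0]
force: [-0.1, 0.5, -3.5]
finger_gap: 0.229
finger_force: 34.9
```

Call:
drive_tool([
  {"x":0,"y":0,"z":0,"rx":0,"ry":0,"rz":-1,"grip":1},
  {"x":0,"y":0,"z":0,"rx":0,"ry":0,"rz":-1,"grip":1},
  {"x":0,"y":0,"z":0,"rx":0,"ry":0,"rz":-1,"grip":1},
  {"x":0,"y":0,"z":0,"rx":0,"ry":0,"rz":-1,"grip":1},
  {"x":0,"y":0,"z":0,"rx":0,"ry":0,"rz":-0.5,"grip":1},
  {"x":0,"y":0,"z":0,"rx":0,"ry":0,"rz":0,"grip":1},
  {"x":0,"y":0,"z":0,"rx":0,"ry":0,"rz":0,"grip":1},
  {"x":0,"y":0,"z":0,"rx":0,"ry":0,"rz":0,"grip":1},
  {"x":0,"y":0,"z":0,"rx":0,"ry":0,"rz":0,"grip":1},
  {"x":0,"y":0,"z":0,"rx":0,"ry":0,"rz":0,"grip":1},
])

```text
t: 9.72
tcp_pos: [0.5358, 0.2229, 0.3178]
ee_rot: [2.984, -0.983, -0.0]
force: [-0.0, 0.2, -3.1]
finger_gap: 0.226
finger_force: 34.9
```

Call:
drive_tool([
  {"x":0,"y":0,"z":0,"rx":0,"ry":0,"rz":0,"grip":1},
  {"x":0,"y":0,"z":0,"rx":0,"ry":0,"rz":0,"grip":1},
  {"x":0,"y":0,"z":0,"rx":0,"ry":0,"rz":0,"grip":1},
  {"x":0,"y":0,"z":0,"rx":0,"ry":0,"rz":0,"grip":1},
  {"x":0,"y":0,"z":0,"rx":0,"ry":0,"rz":0,"grip":1},
  {"x":0,"y":0,"z":0,"rx":0,"ry":0,"rz":0,"grip":1},
  {"x":0,"y":0,"z":0,"rx":0,"ry":0,"rz":0,"grip":1},
  {"x":0,"y":0,"z":0,"rx":0,"ry":0,"rz":0,"grip":1},
  {"x":0,"y":0,"z":0,"rx":0,"ry":0,"rz":0,"grip":1},
  {"x":0,"y":0,"z":0,"rx":0,"ry":0,"rz":0,"grip":1},
])

```text
t: 10.55
tcp_pos: [0.5359, 0.2229, 0.3178]
ee_rot: [-2.984, 0.982, -0.0]
force: [-0.0, -0.1, -3.3]
finger_gap: 0.225
finger_force: 34.9
```

```bash
cat > tab.py <<'E'
from h import *
import sys
def rect(name,n=4):
    """dial rectified: 6 px/mm around the dial centre, gauge y to the right, z up; x right in picture = +y"""
    s=robot.observe(); M=R.from_rotvec(s['ee_rot']); X,Y,Z=-M.apply(np.eye(3))[[1,0,2]] if 0 else [-M.apply(v) for v in np.eye(3)[[1,0,2]]]
    C=s['tcp_pos']-Z*(.1687-.074)+X*(.0011+.007)
    c=cam('scene'); im=np.mean([c['pixels']]+[robot.read_camera('scene')['pixels'] for _ in range(n-1)],0)
    k=4;h=75; src=[];dst=[]
    for y,z in((-h,-h),(h,-h),(h,h),(-h,h)):
        src.append(pix(c,C+Y*y/1000+Z*z/1000));dst.append(((y+h)*k,(h-z)*k))
    H=cv2.getPerspectiveTransform(np.float32(src),np.float32(dst))
    o=cv2.warpPerspective(im.astype(np.uint8),H,(2*h*k,2*h*k),flags=cv2.INTER_CUBIC)
    cv2.imwrite('pics/'+name,o[:,:,::-1])
    f=o.astype(int);d=f[:,:,0]-np.maximum(f[:,:,1],f[:,:,2])
    w=np.clip(d-40,0,None); v,u=np.mgrid[:2*h*k,:2*h*k]; w[np.hypot(u/k-h,h-v/k)>62]=0
    yc,zc=(w*u).sum()/w.sum()/k-h, h-(w*v).sum()/w.sum()/k
    print('red centroid y,z mm',yc,zc,'area mm2',(d>60).sum()/k/k,'angle',np.arctan2(-yc,-zc)*-1)
rect(sys.argv[1])
E
python3 tab.py d1.png; python3 -c "
from h import *
go([.534,.222,.30],236)"
```

```text
red centroid y,z mm -17.29183313155771 -47.25325363196126 area mm2 273.4375 angle -0.35080367515796457
shift units [-0.024  0.045  0.444] turn units [-0.     0.    -0.529] t 10.75 tcp [0.5358 0.2229 0.3178] F [ 0.03 -0.47 -2.76] M [ 0.02  0.16 -0.02] q [ 0.73  0.16 -0.09 -0.   -1.32  0.2 ]
```

View pics/d1.png

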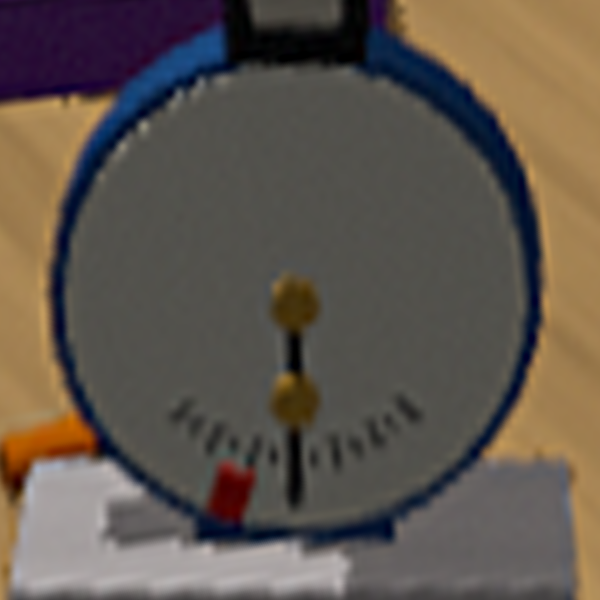

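The rectified dial at 4 px/mm shows its centre at about x = 295.5. The pointer is plumb, with its tip at (295,505), and the red tab is around (232,492). The orange pen cap at the left edge biased the centroid, so I'll redo it with a tighter mask.

```bash
python3 - <<'E'
from h import *
o=cv2.imread('pics/d1.png')[:,:,::-1].astype(float)
d=o[:,:,0]-np.maximum(o[:,:,1],o[:,:,2])
v,u=np.mgrid[:600,:600]
for th in(20,40,60,80):
    w=np.clip(d-th,0,None)*(u>190)*(u<275)*(v>440)*(v<545)
    S=w.sum();uc,vc=(w*u).sum()/S,(w*v).sum()/S
    cov=np.cov(np.vstack([u.ravel(),v.ravel()]),aweights=w.ravel());e,V=np.linalg.eigh(cov)
    print(th,uc,vc,'sizes mm',np.sqrt(e*12)/4,'dir',V[:,1])
g=o.sum(2)
# pointer column, dial face edges
for r in(430,445,460,475,490):
    q=np.clip(300-g[r,280:312],0,None); print(r,(q*np.arange(280,312)).sum()/q.sum())
# face edge points: bright/blue transition; fit circle (lower-left/right half)
b=o[:,:,2]-o[:,:,0]; pts=[]
for a in np.radians(np.r_[100:260:4]):   # from image +x, clockwise; left side
    pass
for a in np.radians(np.r_[-20:70:3,110:200:3]):
    rr=np.arange(200,250,.25);uu=298+rr*np.cos(a);vv=298+rr*np.sin(a)
    line=cv2.remap(b.astype(np.float32),uu.astype(np.float32)[None],vv.astype(np.float32)[None],cv2.INTER_LINEAR)[0]
    k=np.argmax(line>25)
    if line[k]>25: pts.append((uu[k],vv[k]))
e=cv2.fitEllipse(np.float32(pts));print('face',e,len(pts))
c=np.array(pts);A=np.c_[2*c,np.ones(len(c))];x=np.linalg.lstsq(A,(c**2).sum(1),rcond=None)[0];print('circle',x[:2],np.sqrt(x[2]+x[0]**2+x[1]**2))
E
```

```text
20 231.26096890111353 490.3109001375272 sizes mm [ 8.74200658 12.85031083] dir [-0.22676144  0.97395033]
40 231.36153042623354 490.1916719578887 sizes mm [ 7.9636978  12.29417209] dir [-0.19183098  0.98142798]
60 231.54177799368472 489.3038013116347 sizes mm [ 7.08396074 12.17732524] dir [-0.11106106  0.99381358]
80 228.01079913606912 474.5766738660907 sizes mm [1.71188278 8.22129936] dir [0.17900536 0.9838481 ]
430 295.24620535714286
445 294.291371404752
460 295.5242579324463
475 295.32933618843686
490 294.6244725738397
face ((295.40924072265625, 293.96173095703125), (465.0472106933594, 479.7983703613281), 6.633573055267334) 59
circle [295.03151322 298.72410855] 232.8938475866477
```

Call:
drive_tool([
  {"x":0,"y":0,"z":0,"rx":0,"ry":0,"rz":0.5,"grip":1},
  {"x":0,"y":0,"z":0,"rx":0,"ry":0,"rz":1,"grip":1},
  {"x":0,"y":0,"z":0,"rx":0,"ry":0,"rz":1,"grip":1},
  {"x":0,"y":0,"z":0,"rx":0,"ry":0,"rz":1,"grip":1},
  {"x":0,"y":0,"z":0,"rx":0,"ry":0,"rz":0.5,"grip":1},
  {"x":0,"y":0,"z":0,"rx":0,"ry":0,"rz":0,"grip":1},
  {"x":0,"y":0,"z":0,"rx":0,"ry":0,"rz":0,"grip":1},
  {"x":0,"y":0,"z":0,"rx":0,"ry":0,"rz":0,"grip":1},
  {"x":0,"y":0,"z":0,"rx":0,"ry":0,"rz":0,"grip":1},
  {"x":0,"y":0,"z":0,"rx":0,"ry":0,"rz":0,"grip":1},
])

```text
t: 11.58
tcp_pos: [0.5358, 0.2229, 0.3178]
ee_rot: [2.79, -1.444, -0.0]
force: [0.4, -0.6, -3.5]
finger_gap: 0.225
finger_force: 34.9
```

Call:
drive_tool([
  {"x":0,"y":0,"z":0,"rx":0,"ry":0,"rz":0,"grip":1},
  {"x":0,"y":0,"z":0,"rx":0,"ry":0,"rz":0,"grip":1},
  {"x":0,"y":0,"z":0,"rx":0,"ry":0,"rz":0,"grip":1},
  {"x":0,"y":0,"z":0,"rx":0,"ry":0,"rz":0,"grip":1},
  {"x":0,"y":0,"z":0,"rx":0,"ry":0,"rz":0,"grip":1},
  {"x":0,"y":0,"z":0,"rx":0,"ry":0,"rz":0,"grip":1},
  {"x":0,"y":0,"z":0,"rx":0,"ry":0,"rz":0,"grip":1},
  {"x":0,"y":0,"z":0,"rx":0,"ry":0,"rz":0,"grip":1},
])

```text
t: 12.25
tcp_pos: [0.5359, 0.2229, 0.3178]
ee_rot: [-2.79, 1.445, 0.0]
force: [-0.0, -0.7, -3.4]
finger_gap: 0.225
finger_force: 34.9
```

```bash
cat > mt.py <<'E'
from h import *
import sys
o=cv2.imread('pics/'+sys.argv[1])[:,:,::-1].astype(float)
d=o[:,:,0]-np.maximum(o[:,:,1],o[:,:,2]); v,u=np.mgrid[:600,:600]
w=np.clip(d-30,0,None)*(u>190)*(u<285)*(v>440)*(v<545)
S=w.sum();t=np.array([(w*u).sum(),(w*v).sum()])/S
g=o.sum(2);ps=[]
for r in range(430,495,5):
    q=np.clip(300-g[r,275:315],0,None)
    if q.sum(): ps.append((q*np.arange(275,315)).sum()/q.sum())
b=o[:,:,2]-o[:,:,0];c=[]
for a in np.radians(np.r_[-20:70:3,110:200:3]):
    rr=np.arange(200,250,.25);p=np.float32([[298+rr*np.cos(a)],[298+rr*np.sin(a)]])
    l=cv2.remap(b.astype(np.float32),p[0],p[1],cv2.INTER_LINEAR)[0];k=np.argmax(l>25)
    if l[k]>25:c.append(p[:,0,k])
c=np.array(c);x=np.linalg.lstsq(np.c_[2*c,np.ones(len(c))],(c**2).sum(1),rcond=None)[0]
print('tab',t,'pointer u',np.median(ps),'circle',x[:2],np.sqrt(x[2]+x[0]**2+x[1]**2),'angle',np.arctan2(x[0]-t[0],t[1]-x[1]),np.arcsin((x[0]-t[0])/4/51))
E
python3 tab.py d2.png; python3 mt.py d1.png; python3 mt.py d2.png; python3 -c "
from h import *
go([.534,.222,.30],169.4)"
```

```text
red centroid y,z mm -16.743860441011755 -48.06591353628568 area mm2 193.8125 angle -0.3352059759543494
tab [231.30660384 490.2863665 ] pointer u 294.7154471544715 circle [295.03151195 298.72410738] 232.89384306812244 angle 0.32114352485195125 0.31769422232734407
tab [231.11866345 492.51935208] pointer u 292.13236325385697 circle [296.24556369 297.60880381] 234.03672892122333 angle 0.32247402315643886 0.3249374513512506
shift units [-0.009  0.051  0.444] turn units [-0.  0. 10.] t 12.45 tcp [0.5359 0.2229 0.3178] F [ 0.09  0.4  -3.74] M [-0.02  0.22 -0.01] q [ 0.73  0.16 -0.09  0.   -1.32 -0.12]
```

Both readings give a tab angle of about 0.32 rad. I'll turn back square, then go down to about 5 mm above the crown.

Call:
drive_tool([
  {"x":0,"y":0,"z":0,"rx":0,"ry":0,"rz":1,"grip":1},
  {"x":0,"y":0,"z":0,"rx":0,"ry":0,"rz":1,"grip":1},
  {"x":0,"y":0,"z":0,"rx":0,"ry":0,"rz":1,"grip":1},
  {"x":0,"y":0,"z":0,"rx":0,"ry":0,"rz":1,"grip":1},
  {"x":0,"y":0,"z":0,"rx":0,"ry":0,"rz":1,"grip":1},
  {"x":0,"y":0,"z":0,"rx":0,"ry":0,"rz":1,"grip":1},
  {"x":0,"y":0,"z":0,"rx":0,"ry":0,"rz":1,"grip":1},
  {"x":0,"y":0,"z":0,"rx":0,"ry":0,"rz":1,"grip":1},
  {"x":0,"y":0,"z":0,"rx":0,"ry":0,"rz":1,"grip":1},
  {"x":0,"y":0,"z":0,"rx":0,"ry":0,"rz":1,"grip":1},
])

```text
t: 13.28
tcp_pos: [0.5359, 0.2229, 0.3178]
ee_rot: [-2.002, 2.421, -0.0]
force: [-0.0, -0.8, -3.4]
finger_gap: 0.231
finger_force: 34.9
```

Call:
drive_tool([
  {"x":0,"y":0,"z":0,"rx":0,"ry":0,"rz":0,"grip":1},
  {"x":0.02,"y":0,"z":0.2,"rx":0,"ry":0,"rz":0,"grip":1},
  {"x":0,"y":0,"z":0.3,"rx":0,"ry":0,"rz":0,"grip":1},
  {"x":0,"y":0,"z":0.3,"rx":0,"ry":0,"rz":0,"grip":1},
  {"x":0,"y":0,"z":0.3,"rx":0,"ry":0,"rz":0,"grip":1},
  {"x":0,"y":0,"z":0.2,"rx":0,"ry":0,"rz":0,"grip":1},
  {"x":0,"y":0,"z":0.04,"rx":0,"ry":0,"rz":0,"grip":1},
  {"x":0,"y":0,"z":0,"rx":0,"ry":0,"rz":0,"grip":1},
  {"x":0,"y":0,"z":0,"rx":0,"ry":0,"rz":0,"grip":1},
  {"x":0,"y":0,"z":0,"rx":0,"ry":0,"rz":0,"grip":1},
])

```text
t: 14.12
tcp_pos: [0.5361, 0.2223, 0.265]
ee_rot: [-2.007, 2.416, -0.0]
force: [0.3, -0.3, -3.3]
finger_gap: 0.227
finger_force: 34.9
```

```bash
python3 - <<'E'
from h import *
import pickle
go([.5359,.222,.2587],169.4)
a=cam('scene');c=cam('wrist');pickle.dump((a,c),open('c3.pkl','wb'))
w=c['pixels'][:,:,::-1];q=a['pixels'][:,:,::-1]
A=cv2.resize(w[95:215,225:305],(400,600),interpolation=cv2.INTER_CUBIC)
B=cv2.resize(q[215:305,250:310],(400,600),interpolation=cv2.INTER_CUBIC)
cv2.imwrite('pics/z4.png',np.hstack([A,B]))
E
```

```text
shift units [0.009 0.004 0.157] turn units [-0.012  0.011  0.007] t 14.12 tcp [0.5361 0.2223 0.265 ] F [ 0.29 -0.29 -3.26] M [ 0.06  0.06 -0.05] q [ 0.73  0.19 -0.17  0.   -1.2  -0.91]
```

View pics/z4.png

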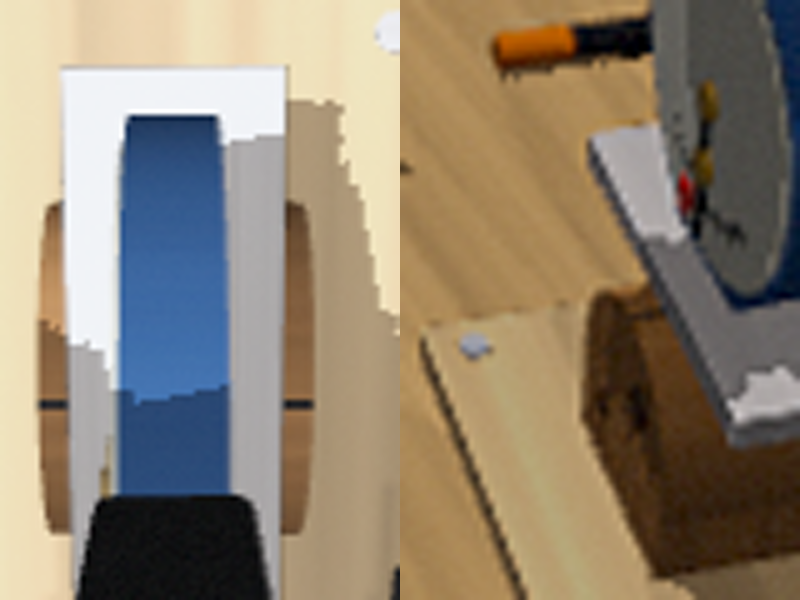

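The wrist crop shows the crown line at y = 404, from x = 38 to 314, and the foot's end corners at (61,68) and (287,68). The foot is square across the crown. In the scene crop the foot hangs just above the crown.

```bash
python3 - <<'E'
from h import *
import pickle
c=pickle.load(open('c3.pkl','rb'))[1]; s=robot.observe(); M=R.from_rotvec(s['ee_rot'])
f=lambda X,Y:((X+.5)/5-.5+225,(Y+.5)/5-.5+95)
G=lambda p:-M.inv().apply(p-s['tcp_pos'])[[1,0,2]]*1000
zt=s['tcp_pos'][2]-.1567
for n,X,Y,z in[('foot',61,68,zt),('foot',287,68,zt),('foot low',74,560,zt),('foot low',279,560,zt),('crown',38,404.5,.09),('crown',315,404.5,.09)]:
    print(n,G(at(c,*f(X,Y),z=z)).round(2))
E
```

```text
foot [  23.21  -69.92 -156.66]
foot [ -20.27  -69.95 -156.62]
foot low [  22.34   29.51 -156.74]
foot low [ -20.58   29.48 -156.71]
crown [ 3.0810e+01  1.4000e-01 -1.7488e+02]
crown [-2.9080e+01  1.0000e-01 -1.7483e+02]
```

It is aligned to within 0.5 mm in both directions. Now down to contact in small steps.

Call:
drive_tool([
  {"x":0,"y":0,"z":0.04,"rx":0,"ry":0,"rz":0,"grip":1},
  {"x":0,"y":0,"z":0.04,"rx":0,"ry":0,"rz":0,"grip":1},
  {"x":0,"y":0,"z":0.03,"rx":0,"ry":0,"rz":0,"grip":1},
  {"x":0,"y":0,"z":0.02,"rx":0,"ry":0,"rz":0,"grip":1},
  {"x":0,"y":0,"z":0,"rx":0,"ry":0,"rz":0,"grip":1},
  {"x":0,"y":0,"z":0,"rx":0,"ry":0,"rz":0,"grip":1},
])

```text
t: 14.72
tcp_pos: [0.5357, 0.2221, 0.2589]
ee_rot: [2.007, -2.417, 0.0]
force: [-0.4, -0.2, -3.2]
finger_gap: 0.226
finger_force: 34.9
```

Call:
drive_tool([
  {"x":0,"y":0,"z":0.015,"rx":0,"ry":0,"rz":0,"grip":1},
  {"x":0,"y":0,"z":0,"rx":0,"ry":0,"rz":0,"grip":1},
  {"x":0,"y":0,"z":0,"rx":0,"ry":0,"rz":0,"grip":1},
])

```text
t: 14.97
tcp_pos: [0.5358, 0.2222, 0.2586]
ee_rot: [-2.007, 2.417, -0.0]
force: [0.3, 0.0, -0.7]
finger_gap: 0.227
finger_force: 34.9
```

Call:
drive_tool([
  {"x":0,"y":0,"z":0.01,"rx":0,"ry":0,"rz":0,"grip":1},
  {"x":0,"y":0,"z":0,"rx":0,"ry":0,"rz":0,"grip":1},
  {"x":0,"y":0,"z":0,"rx":0,"ry":0,"rz":0,"grip":1},
])

```text
t: 15.22
tcp_pos: [0.5359, 0.2222, 0.2586]
ee_rot: [-2.006, 2.416, -0.0]
force: [-2.5, -0.4, 3.8]
finger_gap: 0.229
finger_force: 34.9
```

In contact and level, pushing about 7 N including the gauge's weight. I'll firm up the grip, let it settle, then roll about the crown.

Call:
drive_tool([
  {"x":0,"y":0,"z":0,"rx":0,"ry":0,"rz":0,"grip":1},
  {"x":0,"y":0,"z":0,"rx":0,"ry":0,"rz":0,"grip":1},
  {"x":0,"y":0,"z":0,"rx":0,"ry":0,"rz":0,"grip":1},
  {"x":0,"y":0,"z":0,"rx":0,"ry":0,"rz":0,"grip":1},
  {"x":0,"y":0,"z":0,"rx":0,"ry":0,"rz":0,"grip":1},
  {"x":0,"y":0,"z":0,"rx":0,"ry":0,"rz":0,"grip":1},
  {"x":0,"y":0,"z":0,"rx":0,"ry":0,"rz":0,"grip":1},
  {"x":0,"y":0,"z":0,"rx":0,"ry":0,"rz":0,"grip":1},
  {"x":0,"y":0,"z":0,"rx":0,"ry":0,"rz":0,"grip":1},
  {"x":0,"y":0,"z":0,"rx":0,"ry":0,"rz":0,"grip":1},
], newtons=45)

```text
t: 16.05
tcp_pos: [0.5359, 0.2222, 0.2585]
ee_rot: [-2.006, 2.416, -0.0]
force: [-1.9, -0.7, 4.6]
finger_gap: 0.227
finger_force: 44.9
```

```bash
cat >> h.py <<'E'
def roll(th,p0,yaw=169.4,h=.1686,r=.04):
    a=np.radians(yaw-180);Y=np.array([-np.sin(a),np.cos(a),0]);Z=np.array([0,0,1.])
    s_,c_=np.sin(th),np.cos(th)
    q=np.array(p0)-Z*(r+h)+(r+h)*(-s_*Y+c_*Z)+r*th*(c_*Y+s_*Z)
    go(q,yaw,th)
    M=R.from_rotvec(robot.observe()['ee_rot']); x=M.apply([1,0,0]);z=-M.apply([0,0,1]); print('tilt now',np.arctan2(-z@Y,z[2]),'tool y',M.apply([0,1,0]).round(4))
E
python3 -c "
from h import *
roll(0,[.5358,.2222,.2586])"
```

```text
shift units [-0.     0.003 -0.001] turn units [-0.009  0.005  0.002] t 16.05 tcp [0.5359 0.2222 0.2585] F [-1.86 -0.68  4.62] M [-0.13  1.09 -0.01] q [ 0.73  0.19 -0.18  0.   -1.19 -0.92]
tilt now 0.0004161270304789979 tool y [-9.830e-01  1.838e-01 -7.000e-04]
```

Call:
drive_tool([
  {"x":0.0843,"y":0,"z":0.0006,"rx":0,"ry":-0.25,"rz":0,"grip":1},
  {"x":0.0843,"y":0,"z":0.0002,"rx":0,"ry":-0.25,"rz":0,"grip":1},
  {"x":0.0843,"y":0,"z":-0.0002,"rx":0,"ry":-0.25,"rz":0,"grip":1},
  {"x":0.0843,"y":0,"z":-0.0006,"rx":0,"ry":-0.25,"rz":0,"grip":1},
  {"x":0,"y":0,"z":0,"rx":0,"ry":0,"rz":0,"grip":1},
  {"x":0,"y":0,"z":0,"rx":0,"ry":0,"rz":0,"grip":1},
  {"x":0,"y":0,"z":0,"rx":0,"ry":0,"rz":0,"grip":1},
])

```text
t: 16.63
tcp_pos: [0.5335, 0.2088, 0.2581]
ee_rot: [-1.967, 2.369, 0.077]
force: [-1.6, -0.9, 6.3]
finger_gap: 0.224
finger_force: 44.9
```

```bash
python3 -c "
from h import *
roll(0.08,[.5358,.2222,.2586])"
```

```text
shift units [-0.003  0.004 -0.001] turn units [-0.008 -0.007  0.   ] t 16.63 tcp [0.5335 0.2088 0.2581] F [-1.55 -0.92  6.3 ] M [-0.59  1.18 -0.03] q [ 0.68  0.16 -0.21 -0.06 -1.14 -0.84]
tilt now 0.07946263471422323 tool y [-9.829e-01  1.840e-01 -6.000e-04]
```

Tracking well. Continuing with a slight unload.

Call:
drive_tool([
  {"x":0.0843,"y":0,"z":-0.003,"rx":0,"ry":-0.25,"rz":0,"grip":1},
  {"x":0.0843,"y":0,"z":-0.0034,"rx":0,"ry":-0.25,"rz":0,"grip":1},
  {"x":0.0843,"y":0,"z":-0.0038,"rx":0,"ry":-0.25,"rz":0,"grip":1},
  {"x":0.0843,"y":0,"z":-0.0042,"rx":0,"ry":-0.25,"rz":0,"grip":1},
  {"x":0,"y":0,"z":0,"rx":0,"ry":0,"rz":0,"grip":1},
  {"x":0,"y":0,"z":0,"rx":0,"ry":0,"rz":0,"grip":1},
  {"x":0,"y":0,"z":0,"rx":0,"ry":0,"rz":0,"grip":1},
])

```text
t: 17.22
tcp_pos: [0.531, 0.1956, 0.2569]
ee_rot: [-1.926, 2.32, 0.153]
force: [-1.6, -1.3, 5.4]
finger_gap: 0.225
finger_force: 44.9
```

Call:
drive_tool([
  {"x":0.0843,"y":0,"z":-0.0026,"rx":0,"ry":-0.25,"rz":0,"grip":1},
  {"x":0.0843,"y":0,"z":-0.003,"rx":0,"ry":-0.25,"rz":0,"grip":1},
  {"x":0.0843,"y":0,"z":-0.0034,"rx":0,"ry":-0.25,"rz":0,"grip":1},
  {"x":0.0843,"y":0,"z":-0.0038,"rx":0,"ry":-0.25,"rz":0,"grip":1},
  {"x":0,"y":0,"z":0,"rx":0,"ry":0,"rz":0,"grip":1},
  {"x":0,"y":0,"z":0,"rx":0,"ry":0,"rz":0,"grip":1},
])

```text
t: 17.72
tcp_pos: [0.5285, 0.1825, 0.2548]
ee_rot: [-1.883, 2.269, 0.226]
force: [-1.6, -2.0, 5.6]
finger_gap: 0.228
finger_force: 44.9
```

```bash
python3 -c "
from h import *
roll(0.24,[.5358,.2222,.2586])"
```

```text
shift units [-0.004  0.004 -0.002] turn units [-0.003 -0.009 -0.004] t 17.72 tcp [0.5285 0.1825 0.2548] F [-1.59 -2.03  5.62] M [-0.95  0.77  0.12] q [ 0.56  0.11 -0.24 -0.2  -1.07 -0.66]
tilt now 0.2392701326174691 tool y [-9.829e-01  1.843e-01 -1.000e-04]
```

Call:
drive_tool([
  {"x":0.0843,"y":0,"z":-0.0055,"rx":0,"ry":-0.25,"rz":0,"grip":1},
  {"x":0.0843,"y":0,"z":-0.006,"rx":0,"ry":-0.25,"rz":0,"grip":1},
  {"x":0.0843,"y":0,"z":-0.0063,"rx":0,"ry":-0.25,"rz":0,"grip":1},
  {"x":0.0843,"y":0,"z":-0.0067,"rx":0,"ry":-0.25,"rz":0,"grip":1},
  {"x":0,"y":0,"z":0,"rx":0,"ry":0,"rz":0,"grip":1},
  {"x":0,"y":0,"z":0,"rx":0,"ry":0,"rz":0,"grip":1},
  {"x":0,"y":0,"z":0,"rx":0,"ry":0,"rz":0,"grip":1},
  {"x":0,"y":0,"z":0,"rx":0,"ry":0,"rz":0,"grip":1},
  {"x":0,"y":0,"z":0,"rx":0,"ry":0,"rz":0,"grip":1},
  {"x":0,"y":0,"z":0,"rx":0,"ry":0,"rz":0,"grip":1},
])

```text
t: 18.55
tcp_pos: [0.526, 0.1696, 0.2519]
ee_rot: [-1.841, 2.216, 0.296]
force: [0.2, -3.2, 3.7]
finger_gap: 0.229
finger_force: 44.9
```

Call:
drive_tool([
  {"x":0,"y":0,"z":0,"rx":0,"ry":0,"rz":0,"grip":1},
  {"x":0,"y":0,"z":0,"rx":0,"ry":0,"rz":0,"grip":1},
  {"x":0,"y":0,"z":0,"rx":0,"ry":0,"rz":0,"grip":1},
  {"x":0,"y":0,"z":0,"rx":0,"ry":0,"rz":0,"grip":1},
  {"x":0,"y":0,"z":0,"rx":0,"ry":0,"rz":0,"grip":1},
  {"x":0,"y":0,"z":0,"rx":0,"ry":0,"rz":0,"grip":1},
  {"x":0,"y":0,"z":0,"rx":0,"ry":0,"rz":0,"grip":1},
  {"x":0,"y":0,"z":0,"rx":0,"ry":0,"rz":0,"grip":1},
  {"x":0,"y":0,"z":0,"rx":0,"ry":0,"rz":0,"grip":1},
  {"x":0,"y":0,"z":0,"rx":0,"ry":0,"rz":0,"grip":1},
])

```text
t: 19.38
tcp_pos: [0.5259, 0.1695, 0.2519]
ee_rot: [-1.84, 2.216, 0.297]
force: [1.0, -2.5, 2.2]
finger_gap: 0.228
finger_force: 44.9
```

```bash
python3 - <<'E'
from h import *
import pickle
roll(0.32,[.5358,.2222,.2586])
a=cam('scene');c=cam('wrist');pickle.dump((a,c),open('c4.pkl','wb'))
exec(open('tab.py').read().split('rect(sys')[0]); rect('d3.png')
A=cv2.imread('pics/d3.png');B=cv2.resize(a['pixels'][205:295,245:320,::-1],None,fx=4,fy=4,interpolation=cv2.INTER_CUBIC)
W=cv2.resize(c['pixels'][:,:,::-1],(200,150));
o=np.zeros((600,800,3),np.uint8);o[:,:500]=cv2.resize(A,(500,600));o[:360,500:]=B;o[380:530,500:700]=W
cv2.imwrite('pics/z5.png',o)
E
```

```text
shift units [-0.005 -0.001 -0.002] turn units [-0. -0.  0.] t 19.38 tcp [0.5259 0.1695 0.2519] F [ 0.96 -2.48  2.21] M [-1.77 -0.38 -0.22] q [ 0.49  0.09 -0.25 -0.29 -1.05 -0.55]
tilt now 0.3199959429695191 tool y [-0.9829  0.1839 -0.    ]
red centroid y,z mm -18.483135977277946 -47.592235240064326 area mm2 60.0 angle -0.3704357311654575
```

View pics/z5.png

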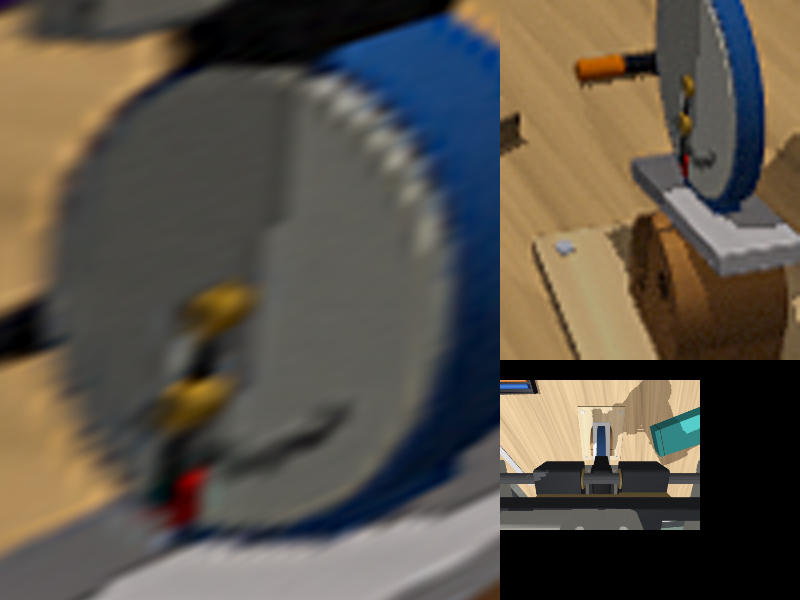

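The pointer lies over the red tab. Allowing for parallax, since the hub is shifted by the same amount, it is centred on it. The foot rests on the crown with about 6 N. I'll check that the gauge hasn't pivoted in the pads by comparing the foot's end edge in the wrist view before and after.

```bash
python3 - <<'E'
from h import *
import pickle
for f in('c3.pkl','c4.pkl'):
    g=pickle.load(open(f,'rb'))[1]['pixels'].astype(float)
    b=g[:,:,2]-g[:,:,0]
    print('blue top row', [ [r for r in range(100,150) if b[r,k]>40][0] for k in(252,258,264)],
      'foot edge', [ (k,[int(x) for x in g[103:116,k].mean(1)]) for k in(245,275)],
      'foot sides row125',[int(x) for x in g[125,232:246].mean(1)])
E
```

```text
blue top row [118, 118, 118] foot edge [(245, [203, 203, 203, 202, 203, 198, 243, 243, 243, 243, 243, 243, 243]), (275, [210, 210, 210, 210, 210, 219, 243, 244, 244, 244, 243, 243, 243])] foot sides row125 [217, 216, 216, 214, 211, 204, 244, 243, 243, 243, 243, 243, 243, 244]
blue top row [118, 118, 118] foot edge [(245, [134, 134, 134, 134, 134, 137, 168, 168, 168, 169, 169, 168, 169]), (275, [141, 139, 140, 140, 139, 149, 167, 167, 168, 167, 168, 168, 168])] foot sides row125 [214, 176, 61, 61, 75, 131, 166, 166, 167, 167, 169, 169, 170, 168]
```

The edges are identical, so nothing pivoted. The gauge tilt equals the tool tilt of 0.320 rad, at rest, so I'm handing in.

```bash
python3 -c "
from h import *
s=robot.observe();print(s['force'],s['finger_force'],s['t']);print(robot.finish_job())"
```

```text
[ 0.59282456 -1.94074991  1.27564781] 44.910534024238586 19.6833
the job is handed in; nothing more can be done
None
```

The gauge is held on the crown at a tilt of 0.320 rad, with the pointer on the red tab (read at about 0.32 rad) and a contact force of about 5–6 N; the job was handed in at 19.7 s and returned no verdict.

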